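# Break the stuck cap off the sample jar

## Robot

A 7-joint arm with a two-finger parallel gripper is mounted at the origin on a cart in front of the work surface, level with it; the furniture and walls round the work are solid. World frame = base frame: x ahead of the robot, y to its left, z up, the work surface at z = 0. Lengths are in m, angles in rad, forces in N, time in s.
With the tool pointing down it reaches from about 0.4 to 0.85 m from the base axis. Payload 10.4 kg.
Tool frame: the origin (TCP) lies midway between the tips of the shut fingers; the grasp point (between the pads) lies 19 mm behind it; z points along the fingers, y is the line along which they close (so a half turn about z gives the same grasp; the last joint's range is limited). The gripper opens to 87 mm and grips with 3 to 60 N. Pads are 19 mm wide; open, the fingers measure 117 mm over their backs; the gripper's body (75 mm by 190 mm) begins 51 mm behind the grasp point.
Start: joints at [-1.127, 0.332, -0.065, 1.46, 0.022, 1.35, -0.088], TCP at [0.281, 0.558, 0.187] pointing down, gripper open.
Joint ranges: [-2.6, 2.6], [-0.5, 2.12], [-1.47, 1.34], [0.16, 2.42], [-1.27, 4.41], [0.06, 2.06], [-2.6, 2.6]. Speed limits (rad/s): [2.22, 2.22, 2.79, 2.79, 3.14, 3.14, 3.14].

## Interface

Orientations are given as a unit quaternion [x, y, z, w].
In Python, from bench import r gives the robot as it stands.
- The arm moves only by the tool apply_moves, never from a script. Its argument "steps" is a list of rows, each a list of 7 numbers: the turn, a rotation vector about the tool's x, y, z in rad, then the shift along the tool's x, y, z in mm, then the opening, from -1 (shut) to 1 (fully open). In form: [[ax, ay, az, x, y, z, claw], ...]. A call has 1 to 20 rows; each row is the pose to reach, as a shift and turn from the pose commanded when the call began, along the tool's axes at that moment; what a row does not reach only later rows make up. A row lasts 1/12 s, in which the tool goes at most 41.7 mm and 7.16 degrees, less where a joint would pass 70% of its speed; a pose out of reach is approached as far as the arm can. A call with a gripper value outside its range is refused whole. The fingers move at their own pace and stop on an object; "force" is the grip in N (left out, the last holds). Time passes only in rows, so rows that repeat a pose let the fingers close. It gives the time, the measured TCP pose, the force, the opening and the grip force at its end, in the units of the state.
- r.read_state(): the state, without advancing time (a new reading comes with each control period).
- r.camera(name): name is "scene" or "top"; returns a dict with "pixels" (420x560x3 uint8, red, green, blue), "z_map" (420x560 float32, m along the optical axis (not along the pixel's ray), 0 where there is no reading), "fovy" (degrees; the focal length in pixels is half the picture's height over the tangent of half this angle, whatever the lens; pixels are square), "cx", "cy" (the principal point, pixels), "position" and "orientation" of the camera in the world. Camera axes: x right, y down, z forward; pixel columns grow to the right and rows downward; lengths in m; the calibration is good to about 2 mm. A picture is of the moment at which its call begins.
- r.close_job(): hands the job in; it is judged then, once.
The state is a dict: "time": time; "joint_positions": joint angles; "joint_vel": joint speeds; "joint_torque": joint torques, N m; "ee_pos": TCP position; "eef_rot": TCP orientation; "ft_force": force on the tool from outside, world axes, zero at the start; "torque": the same for the moment, N m; "width": finger opening in m; "grip_force": force on a finger pad.
Only numpy, scipy, OpenCV 4.12 (cv2) and the standard library are available. Lean on these libraries where they do the work, as an engineer would, in place of code of your own. Each camera call takes 0.05 s, during which the arm holds its last target. There are 200 camera calls.

## Task

The metal cap of the sample jar that stands in the bench holder is stuck. Break it loose with a short hard twist anticlockwise (seen from above), turn it on to about a quarter turn, lift it straight off and set it down gently, right side up, on the middle of the cork mat.

Things in the scene. Friction and masses are not known exactly. Their poses are not given: they have to be found in the camera images.
- cap_center (a point): Loose ribbed aluminium cap, round, 58 mm across, 42 mm tall, 50 to 80 g. Point: its centre, 21 mm above its underside, z up. Locked on the jar at the start, x along the jar's x. It holds until twisted with about 0.5 N m, gives way within the first 30 degrees anticlockwise, then spins easily; from 50 to 130 degrees it lifts straight off. It neither rises as it turns nor turns clockwise.
- jar: Amber glass sample jar, 54 mm across, fixed upright in a dark steel bench holder: round socket 68 mm across, 34 mm tall, on a 130 x 100 x 6 mm foot plate. Origin: on the worktop under the jar's axis; z up. The jar's shoulder is 80 mm and the seated cap's underside 84 mm above the origin (cap centre 105 mm, cap top 126 mm). The neck reaches 30 mm up into the cap.
- mat_top (a point): Flat fixed cork mat, 150 x 130 x 8 mm, lying on the worktop. Point: the middle of its upper face, 8 mm above the worktop, x along its 150 mm side, z up. The cap standing on it has its centre 21 mm above this point.

How it is judged:
On the way, in this order (a step that is already met when the one before it is completed fails the run):
1. the cap is broken loose: turned at least 35 degrees while still down on the jar (angle between the x axis of cap_center and the x axis of jar, either way round above 0.61 rad and horizontal distance between cap_center and jar below 0.01 m and z of cap_center in the frame of jar below 0.113 m), for 0.1 s.
2. the cap is lifted clear of the jar's neck (z of cap_center in the frame of jar above 0.137 m), for 0.1 s.
At the end, for the whole second after the job is handed in: The cap stands at rest on the cork mat, right side up (within 10 degrees), its axis within 35 mm of the mat's middle (horizontal distance between cap_center and mat_top below 0.035 m and z of cap_center in the frame of mat_top between 0.015 and 0.027 m and angle between cap_center's own z axis and vertical below 0.17 rad and linear speed of cap below 0.03 m/s); the robot touches nothing.
It fails at once if the cap is dropped or thrown (falls free from more than about 30 mm) (linear speed of cap above 0.8 m/s and contact force between the fingers and cap below 0.05 N).
It also fails if it takes over 48 s, if anything falls off the work surface, if the arm or the gripper's body presses on something with over 40 N, if the wrist force passes 120 N, or if a joint passes its speed limit or range.

## Working session

There is one attempt and no reset: what is moved stays moved. The work goes in short steps, Python scripts to look and compute and a tool call to move; the robot and the scene stay as the last step left them, time stands still between calls to the robot, and variables do not carry over. Pictures are saved under pics/ and viewed, at most 10 in all, crops included, and the job is handed in when it is done.

Besides the shell and the picture viewer there is one more tool, called after ">>>" as name(argument=value, ...) on one line, values as JSON. apply_moves: Moves the arm, as the interface text tells. Its arguments: {"type":"object","properties":{"steps":{"type":"array","items":{"type":"array","items":{"type":"number"}}},"force":{"type":"number"}},"required":["steps"]}

```bash
mkdir -p pics; cat > h.py <<'E'
import numpy as np, cv2
from scipy.spatial.transform import Rotation as R
from bench import r
def cloud(c):
    z=c["z_map"]; h,w=z.shape; f=h/2/np.tan(np.radians(c["fovy"])/2)
    u,v=np.meshgrid(np.arange(w),np.arange(h))
    p=np.stack([(u-c["cx"])/f*z,(v-c["cy"])/f*z,z],-1)
    P=p@R.from_quat(c["orientation"]).as_matrix().T+np.array(c["position"]); P[z==0]=np.nan
    return P
E
python3 - <<'E'
from h import *
ims=[]
for n in("top","scene"):
    c=r.camera(n); ims.append(c["pixels"]); np.savez(n,P=cloud(c),px=c["pixels"]); print(n,c["position"],c["orientation"],c["fovy"],c["cx"],c["cy"])
    cv2.imwrite(f"pics/{n}.png",c["pixels"][...,::-1])
s=r.read_state();print(s); print(R.from_quat(s["eef_rot"]).as_matrix().round(3))
E
```

```text
top [ 0.28269445 -0.01140845  1.15173588] [ 0.72375789 -0.68181676  0.0742819  -0.07604356] 48.74840141207085 280.60376630825306 211.3640491678977
scene [ 0.0846694  -0.68617689  0.44476053] [ 0.80015917 -0.24617807  0.14868537 -0.5263405 ] 53.00011411954296 281.60983589912087 202.87543207993846
{'time': 0.1, 'joint_positions': array([-1.12657429,  0.33278994, -0.06468121,  1.46081594,  0.02162989,
        1.34993508, -0.08850926]), 'joint_vel': array([ 0.00015711, -0.00084718, -0.00177364, -0.00191995,  0.00109412,
       -0.00061517,  0.00095854]), 'joint_torque': array([ 1.03181272e-03, -6.24543571e+01,  2.44132604e-02, -3.90714169e+01,
       -6.14460767e-02,  3.67500563e-02,  4.84503232e-05]), 'ee_pos': array([0.28113456, 0.55777213, 0.18656497]), 'eef_rot': array([ 2.31298368e-01,  9.72882661e-01, -6.18179574e-04, -9.95690566e-05]), 'ft_force': array([ 0.1935766 , -0.8222493 ,  0.24540296]), 'torque': array([-0.04265279,  0.00143065, -0.00045072]), 'grip_force': 0.0, 'width': 0.08717880897840227}
[[-0.893  0.45  -0.   ]
 [ 0.45   0.893 -0.001]
 [-0.    -0.001 -1.   ]]
```

View pics/top.png

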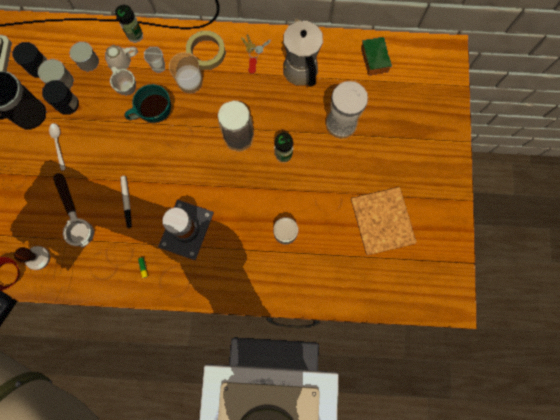

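View pics/scene.png

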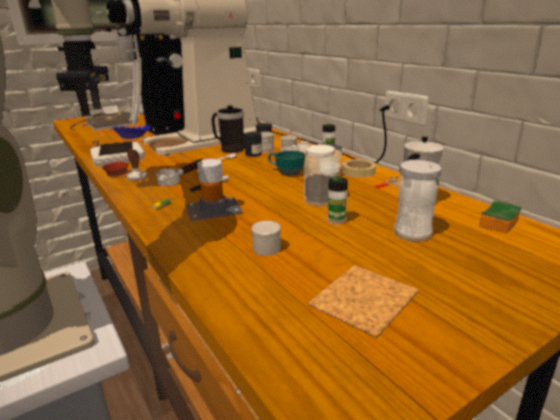

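The top view shows the capped jar at about (177,220), with its foot plate at (186,230). The cork mat is at (384,220), and there's a loose decoy lid at (286,230). In the scene view the jar is at (211,180) and the mat at (363,298).

```bash
python3 - <<'E'
from h import *
d=np.load("top.npz");P=d["P"]
def circ(m):
    q=P[m][:,:2].astype(np.float32); c,rad=cv2.minEnclosingCircle(q); return np.round(c,4),round(rad,4),len(q),q.mean(0),np.nanmedian(P[m][:,2])
m=np.zeros(P.shape[:2],bool);m[195:245,150:215]=1
print("cap",circ(m&(P[...,2]>.117)&(P[...,2]<.14)))
z=P[m][:,2];print(np.nanmax(z))
f=m.copy();f[190:265,150:220]=1
f&=(P[...,2]>.003)&(P[...,2]<.012)
dk=d["px"].max(-1)<90
q=P[f&dk][:,:2].astype(np.float32);print("foot",cv2.minAreaRect(q),len(q))
m=np.zeros(P.shape[:2],bool);m[180:262,345:425]=1
m&=(P[...,2]>.005)&(P[...,2]<.012)
q=P[m][:,:2].astype(np.float32);print("mat",cv2.minAreaRect(q),len(q),np.median(P[m][:,2]))
# obstacles above 3cm within 20cm of the cap, and of worktop
S=np.load("scene.npz")["P"]
m=np.zeros(S.shape[:2],bool);m[155:215,190:235]=1
m&=(S[...,2]>.09)&(S[...,2]<.14); print("scene cap",np.nanmedian(S[m],0),np.nanmin(S[m],0),np.nanmax(S[m],0))
for n,(u,v) in dict(stick=(126,190),loose=(286,230),steel=(78,232),tall=(236,120),green=(284,142),armtl=(10,305)).items(): print(n,P[v,u].round(3))
E
```

```text
cap (array([0.4704, 0.2341]), 0.0295, 522, array([0.46972105, 0.23315057], dtype=float32), np.float64(0.12631197684238482))
0.13350429908751682
foot ((0.45835769176483154, 0.2329137623310089), (0.18229275941848755, 0.1554660201072693), 18.191457748413086) 1160
mat ((0.5247731804847717, -0.2637932300567627), (0.21012941002845764, 0.19896002113819122), 1.6495379209518433) 2722 0.008433189242635808
scene cap [0.463586   0.2140216  0.11548806] [0.44135347 0.20239489 0.09001158] [0.49905809 0.26250807 0.12884745]
stick [0.56  0.392 0.017]
loose [ 0.475 -0.017  0.054]
steel [0.448 0.503 0.003]
tall [0.711 0.114 0.143]
green [ 0.679 -0.     0.105]
armtl [0.266 0.461 0.319]
```

>>> apply_moves(steps=[[0, 0, 1.0, -314.6, -204.6, 0, 1], [0, 0, 1.0, -314.6, -204.6, 0, 1], [0, 0, 1.0, -314.6, -204.6, 0, 1], [0, 0, 1.0, -314.6, -204.6, 0, 1], [0, 0, 1.0, -314.6, -204.6, 0, 1], [0, 0, 1.0, -314.6, -204.6, 0, 1], [0, 0, 1.0, -314.6, -204.6, 0, 1], [0, 0, 1.0, -314.6, -204.6, 0, 1], [0, 0, 1.0, -314.6, -204.6, 0, 1], [0, 0, 1.0, -314.6, -204.6, 0, 1], [0, 0, 1.0, -314.6, -204.6, 0, 1], [0, 0, 1.0, -314.6, -204.6, 0, 1], [0, 0, 1.0, -314.6, -204.6, 0, 1], [0, 0, 1.0, -314.6, -204.6, 0, 1]], force=60)

```text
time: 1.27
ee_pos: [0.4694, 0.2352, 0.187]
eef_rot: [0.668, 0.744, -0.0, -0.0]
ft_force: [0.1, 0.6, 0.1]
width: 0.0871
grip_force: 0.0
```

```bash
python3 - <<'E'
from h import *
s=r.read_state();M=R.from_quat(s["eef_rot"]).as_matrix();print(s["time"],s["ee_pos"],s["joint_positions"].round(2),M.round(3))
print("to cap",M.T@(np.array([.470,.2337,.092])-s["ee_pos"]))
d=np.load("top.npz");P=d["P"];hsv=cv2.cvtColor(d["px"],cv2.COLOR_RGB2HSV)
print("mat pix",P[220,384],P[240,340])
for lo in (.0045,.006):
    m=np.zeros(P.shape[:2],bool);m[180:262,345:425]=1
    m&=(P[...,2]>lo)&(P[...,2]<.012)&(hsv[...,1]<190)
    m=cv2.morphologyEx(m.astype(np.uint8),cv2.MORPH_OPEN,np.ones((5,5)))>0
    q=P[m][:,:2].astype(np.float32);print("mat",cv2.minAreaRect(q),len(q),q.mean(0))
c=r.camera("scene");cv2.imwrite("pics/s2.png",cv2.resize(c["pixels"][110:250,100:320,::-1],None,fx=3,fy=3))
E
```

```text
1.2667 [0.46938304 0.23518936 0.18704408] [-0.79  0.11  0.26  1.74 -0.03  1.3  -0.42] [[-0.106  0.994 -0.   ]
 [ 0.994  0.106  0.   ]
 [ 0.    -0.    -1.   ]]
to cap [-0.00155462  0.00049146  0.09504377]
mat pix [ 0.5231554  -0.26206672  0.00862584] [ 0.46731976 -0.15438332 -0.00118312]
mat ((0.5229526162147522, -0.25997185707092285), (0.14563214778900146, 0.127426877617836), 16.676095962524414) 1260 [ 0.52186984 -0.2629789 ]
mat ((0.526765763759613, -0.27049538493156433), (0.12011944502592087, 0.09185749292373657), 89.87482452392578) 160 [ 0.5212812  -0.26544282]
```

View pics/s2.png

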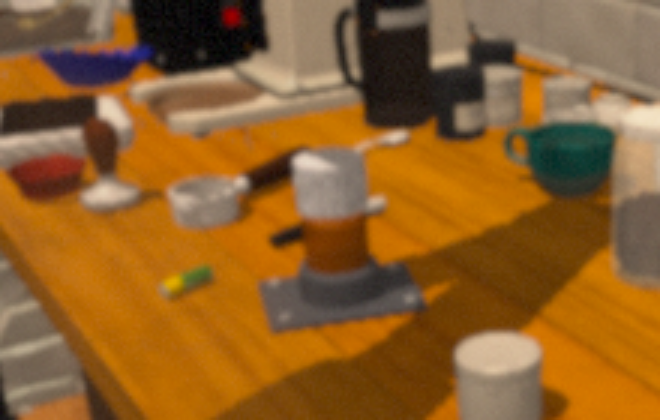

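The crop shows the capped jar at (331,180) in the crop, but no gripper above it, which I'd expect to see there. I'll check with fresh full pictures before descending.

```bash
python3 - <<'E'
from h import *
a=[r.camera(n)["pixels"] for n in("top","scene")]
cv2.imwrite("pics/both.png",cv2.resize(np.hstack(a)[...,::-1],(800,300),interpolation=cv2.INTER_AREA))
E
```

```text
(no output)
```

View pics/both.png

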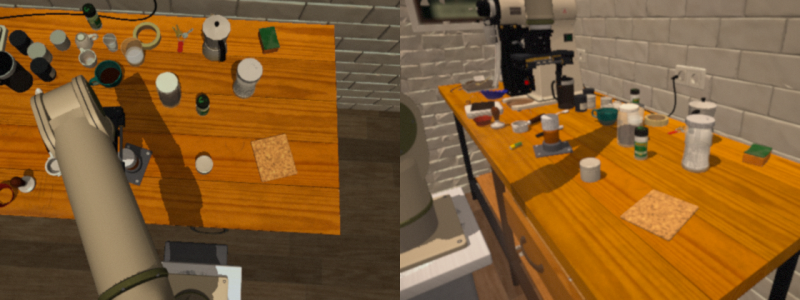

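The arm is over the jar in both views: top at about (125,150), scene gripper at about (540,60). I'll project the TCP into the scene image to confirm.

```bash
python3 - <<'E'
from h import *
c=r.camera("scene");P=cloud(c);f=210/np.tan(np.radians(c["fovy"])/2)
M=R.from_quat(c["orientation"]).as_matrix()
for p in([.4694,.2352,.187],[.47,.2337,.126],[.4694,.2352,.257],[.51,.2352,.187]):
    q=M.T@(np.array(p)-c["position"]);print((q[:2]/q[2]*f+[c["cx"],c["cy"]]).round(0))
m=(P[...,2]>.15)&(np.hypot(P[...,0]-.47,P[...,1]-.235)<.12)
print(m.sum(),np.nanmin(P[m],0),np.nanmax(P[m],0))
m2=m&(P[...,2]<.24);print(m2.sum(),np.median(P[m2],0) if m2.any() else 0, np.argwhere(m2).mean(0) if m2.any() else 0)
cv2.imwrite("pics/crop.png",cv2.resize(c["pixels"][30:200,130:300,::-1],None,fx=3.4,fy=3.4))
E
```

```text
[206. 138.]
[209. 163.]
[203. 108.]
[221. 135.]
5030 [0.37141143 0.18472338 0.22303825] [0.56625165 0.27935183 0.48349547]
107 [0.42626063 0.2299538  0.23236282] [119.8317757  203.27102804]
```

View pics/crop.png

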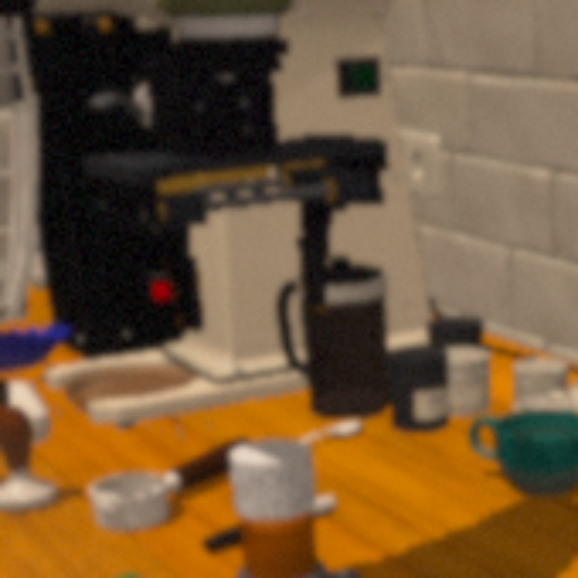

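The gripper body is at crop (270,175) and its right finger at (315,240). It merges with the dark press behind it, and the position fits the projection. Now I'll descend and grip.

>>> apply_moves(steps=[[0, 0, 0, -1.5, 0.5, 20, 1], [0, 0, 0, -1.5, 0.5, 45, 1], [0, 0, 0, -1.5, 0.5, 70, 1], [0, 0, 0, -1.5, 0.5, 85, 1], [0, 0, 0, -1.5, 0.5, 95, 1], [0, 0, 0, -1.5, 0.5, 95, 1], [0, 0, 0, -1.5, 0.5, 95, 1], [0, 0, 0, -1.5, 0.5, 95, -1], [0, 0, 0, -1.5, 0.5, 95, -1], [0, 0, 0, -1.5, 0.5, 95, -1], [0, 0, 0, -1.5, 0.5, 95, -1], [0, 0, 0, -1.5, 0.5, 95, -1], [0, 0, 0, -1.5, 0.5, 95, -1], [0, 0, 0, -1.5, 0.5, 95, -1]], force=60)

```text
time: 2.63
ee_pos: [0.4708, 0.2325, 0.0924]
eef_rot: [0.669, 0.743, 0.0, -0.0]
ft_force: [-0.0, 0.1, 0.5]
width: 0.049
grip_force: 0.0
```

```bash
python3 - <<'E'
from h import *
s=r.read_state();print(s["width"],s["grip_force"],s["ft_force"],s["torque"])
c=r.camera("scene");P=cloud(c)
s=r.read_state();print(s["time"],s["width"],s["grip_force"])
cv2.imwrite("pics/crop2.png",cv2.resize(c["pixels"][80:230,130:300,::-1],None,fx=4,fy=4,interpolation=cv2.INTER_CUBIC))
E
```

```text
0.04902665677033866 0.0 [-0.01169495  0.06174749  0.53308531] [-0.09735718 -0.00224314  0.01275329]
2.6833 0.04425287839750272 0.0
```

View pics/crop2.png

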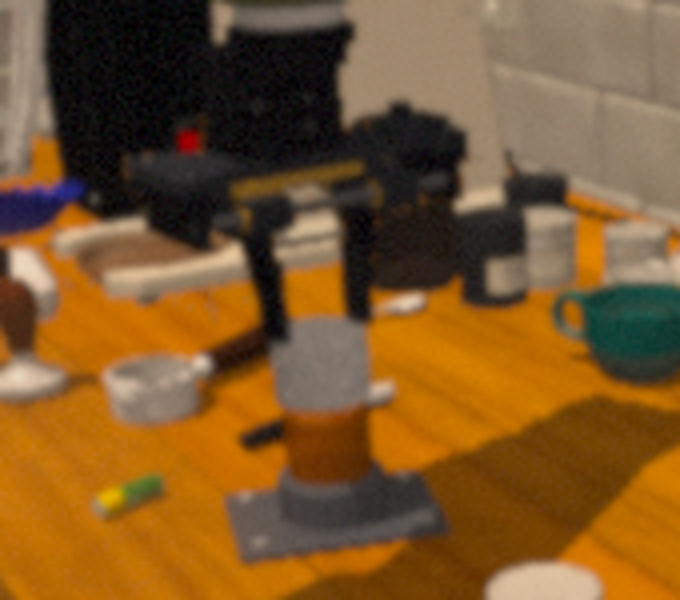

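Crop 2 shows the fingertips at (270,335) and (355,320), right at the cap's top rim (320,325), and the opening is below 58 mm. So the fingers are either above the cap or behind it. I'll measure them in depth.

```bash
python3 - <<'E'
from h import *
for n in("scene","top"):
    c=r.camera(n);P=cloud(c)
    m=(P[...,2]>.08)&(np.hypot(P[...,0]-.47,P[...,1]-.235)<.10)&(P[...,2]<.30)
    print(n,r.read_state()["time"],r.read_state()["width"])
    mx=c["pixels"].max(-1)
    for z in np.arange(.08,.30,.01):
        k=m&(abs(P[...,2]-z)<.005)
        if k.any():
            b=k&(mx<60)
            o=lambda q: (q.sum(),np.round(np.r_[P[q].min(0)[:2],P[q].max(0)[:2]],3)) if q.any() else 0
            print(round(z,3),"dark",o(b),"light",o(k&~b))
E
```

```text
scene 2.7333 0.04044884836875128
0.08 dark 0 light (np.int64(24), array([0.445, 0.208, 0.489, 0.234]))
0.09 dark 0 light (np.int64(88), array([0.442, 0.203, 0.498, 0.236]))
0.1 dark 0 light (np.int64(95), array([0.441, 0.203, 0.493, 0.244]))
0.11 dark 0 light (np.int64(94), array([0.442, 0.204, 0.495, 0.243]))
0.12 dark 0 light (np.int64(92), array([0.442, 0.202, 0.498, 0.237]))
0.13 dark (np.int64(20), array([0.439, 0.219, 0.497, 0.238])) light (np.int64(141), array([0.441, 0.205, 0.501, 0.261]))
0.14 dark (np.int64(37), array([0.439, 0.215, 0.499, 0.237])) light (np.int64(25), array([0.438, 0.218, 0.503, 0.244]))
0.15 dark (np.int64(41), array([0.439, 0.216, 0.501, 0.237])) light (np.int64(18), array([0.438, 0.217, 0.502, 0.241]))
0.16 dark (np.int64(47), array([0.437, 0.216, 0.504, 0.239])) light (np.int64(13), array([0.436, 0.219, 0.494, 0.244]))
0.17 dark (np.int64(57), array([0.435, 0.216, 0.505, 0.237])) light (np.int64(16), array([0.434, 0.218, 0.494, 0.245]))
0.18 dark (np.int64(58), array([0.433, 0.216, 0.51 , 0.241])) light (np.int64(17), array([0.431, 0.217, 0.498, 0.245]
[... 2214 characters left out ...]
])) light 0
0.21 dark (np.int64(109), array([0.39 , 0.187, 0.559, 0.215])) light (np.int64(13), array([0.418, 0.192, 0.471, 0.207]))
0.22 dark (np.int64(243), array([0.394, 0.186, 0.559, 0.214])) light (np.int64(9), array([0.419, 0.192, 0.458, 0.204]))
0.23 dark (np.int64(62), array([0.399, 0.187, 0.568, 0.236])) light (np.int64(5), array([0.535, 0.226, 0.537, 0.234]))
0.24 dark (np.int64(346), array([0.402, 0.188, 0.567, 0.25 ])) light (np.int64(1), array([0.566, 0.23 , 0.566, 0.23 ]))
0.25 dark (np.int64(10), array([0.459, 0.206, 0.518, 0.217])) light 0
0.26 dark (np.int64(1), array([0.466, 0.207, 0.466, 0.207])) light 0
0.29 dark (np.int64(12), array([0.428, 0.191, 0.482, 0.2  ])) light 0
```

Depth puts the fingertips at z≈0.129 and the gripper body's underside at 0.20. So the reported TCP z reads about 37 mm low, and y reads about 8 mm high. Both cameras agree on this, and the fingers closed to 36 mm above the cap without touching anything. I'll go by the cameras: reopen, shift and descend.

>>> apply_moves(steps=[[0, 0, 0, 0, 0, -8, 1], [0, 0, 0, 0, 0, -8, 1], [0, 0, 0, 4, 0, -8, 1], [0, 0, 0, 8, 1, -8, 1], [0, 0, 0, 8, 1, -8, 1], [0, 0, 0, 8, 1, -8, 1], [0, 0, 0, 8, 1, -8, 1], [0, 0, 0, 8, 1, -8, 1], [0, 0, 0, 8, 1, -8, 1], [0, 0, 0, 8, 1, -8, 1], [0, 0, 0, 8, 1, -8, 1], [0, 0, 0, 8, 1, -8, 1]])

```text
time: 3.78
ee_pos: [0.471, 0.2404, 0.1003]
eef_rot: [0.669, 0.743, 0.0, -0.0]
ft_force: [-0.2, -0.1, 0.2]
width: 0.0868
grip_force: 0.0
```

```bash
python3 - <<'E'
from h import *
s=r.read_state();print(s["time"],s["ee_pos"],s["width"])
for n in("scene","top"):
    c=r.camera(n);P=cloud(c)
    m=(np.hypot(P[...,0]-.47,P[...,1]-.235)<.12)&(c["pixels"].max(-1)<60)
    for a,b in((.13,.14),(.14,.16),(.16,.2),(.21,.225),(.235,.255)):
        k=m&(P[...,2]>a)&(P[...,2]<b)
        if k.sum()>3: print(n,a,k.sum(),np.percentile(P[k],[1,50,99],axis=0)[:,:2].round(3).tolist())
    k=m&(P[...,2]>.12)&(P[...,2]<.3);print(np.percentile(P[k][:,2],[.2,1]))
    k=(np.hypot(P[...,0]-.47,P[...,1]-.235)<.05)&(abs(P[...,2]-.11)<.01);print("cap side",np.percentile(P[k],[2,50,98],axis=0).round(3).tolist())
E
```

```text
3.7833 [0.47096982 0.24044884 0.10027148] 0.08676242425934658
scene 0.13 6 [[0.421, 0.223], [0.424, 0.226], [0.515, 0.237]]
scene 0.14 82 [[0.418, 0.223], [0.513, 0.234], [0.523, 0.247]]
scene 0.16 222 [[0.411, 0.222], [0.515, 0.235], [0.53, 0.253]]
scene 0.21 313 [[0.381, 0.192], [0.418, 0.21], [0.556, 0.269]]
scene 0.235 661 [[0.374, 0.193], [0.439, 0.216], [0.558, 0.266]]
[0.13978574 0.14492337]
cap side [[0.442, 0.204, 0.101], [0.46, 0.211, 0.11], [0.494, 0.237, 0.119]]
top 0.14 8 [[0.513, 0.234], [0.515, 0.235], [0.522, 0.238]]
top 0.16 6 [[0.515, 0.235], [0.52, 0.235], [0.524, 0.236]]
top 0.21 186 [[0.392, 0.194], [0.49, 0.211], [0.557, 0.223]]
top 0.235 424 [[0.411, 0.2], [0.545, 0.226], [0.565, 0.256]]
[0.13152379 0.15462973]
cap side [[0.444, 0.205, 0.102], [0.458, 0.21, 0.112], [0.488, 0.222, 0.12]]
```

>>> apply_moves(steps=[[0, 0, 0, 0, -1, 10, 1], [0, 0, 0, 0, -1, 20, 1], [0, 0, 0, 0, -1, 30, 1], [0, 0, 0, 0, -1, 38, 1], [0, 0, 0, 0, -1, 45, 1], [0, 0, 0, 0, -1, 45, 1], [0, 0, 0, 0, -1, 45, -1], [0, 0, 0, 0, -1, 45, -1], [0, 0, 0, 0, -1, 45, -1], [0, 0, 0, 0, -1, 45, -1], [0, 0, 0, 0, -1, 45, -1], [0, 0, 0, 0, -1, 45, -1], [0, 0, 0, 0, -1, 45, -1], [0, 0, 0, 0, -1, 45, -1]], force=60)

```text
time: 5.05
ee_pos: [0.4702, 0.2405, 0.0555]
eef_rot: [0.669, 0.743, 0.0, 0.0]
ft_force: [-0.7, -0.4, 1.8]
width: 0.0568
grip_force: 60.0
```

>>> apply_moves(steps=[[0, 0, -0.12, 0, 0, 0, -1], [0, 0, -0.24, 0, 0, 0, -1], [0, 0, -0.36, 0, 0, 0, -1], [0, 0, -0.36, 0, 0, 0, -1]])

```text
time: 5.38
ee_pos: [0.4691, 0.2418, 0.0556]
eef_rot: [0.522, 0.853, 0.0, -0.001]
ft_force: [-3.3, 3.7, 3.0]
width: 0.0565
grip_force: 60.0
```

```bash
python3 - <<'E'
from h import *
s=r.read_state();print(s["time"],s["ee_pos"],R.from_quat(s["eef_rot"]).as_matrix()[:,1].round(3),s["width"],s["ft_force"],s["torque"],s["joint_positions"].round(3))
E
```

```text
5.3833 [0.4691018  0.24178953 0.05556642] [ 0.89   0.456 -0.   ] 0.05649830021256585 [-3.27159689  3.69110694  3.02639097] [0.8023823  0.84519619 0.01938059] [-0.741  0.236  0.203  1.883 -0.057  1.029 -0.041]
```

>>> apply_moves(steps=[[0, 0, -0.12, 0, 0, 0, -1], [0, 0, -0.24, 0, 0, 0, -1], [0, 0, -0.36, 0, 0, 0, -1], [0, 0, -0.48, 0, 0, 0, -1], [0, 0, -0.48, 0, 0, 0, -1]])

```text
time: 5.8
ee_pos: [0.4676, 0.2399, 0.0555]
eef_rot: [0.304, 0.953, -0.001, -0.002]
ft_force: [-13.2, -4.3, 15.6]
width: 0.0565
grip_force: 60.0
```

```bash
python3 - <<'E'
from h import *
s=r.read_state();print(s["time"],s["ee_pos"],R.from_quat(s["eef_rot"]).as_matrix()[:,1].round(3),s["width"],s["ft_force"],s["torque"],s["joint_positions"].round(3))
E
```

```text
5.8 [0.46757997 0.23989926 0.05549264] [ 0.58   0.815 -0.004] 0.05647683928986931 [-13.23835194  -4.28521498  15.59552021] [-1.25534677  2.77624601  0.15100095] [-0.69   0.234  0.146  1.881 -0.041  1.034  0.426]
```

The lateral force grows as I turn, so the offset is fixed in the tool frame (about -8 mm along tool x). I'll compensate for it through the rest of the turn.

>>> apply_moves(steps=[[0, 0, 0, 1.4, -3, 0, -1], [0, 0, 0, 2.7, -6, 0, -1], [0, 0, 0, 2.7, -6, 0, -1], [0, 0, 0, 2.7, -6, 0, -1]])

```text
time: 6.13
ee_pos: [0.4655, 0.2376, 0.0558]
eef_rot: [0.308, 0.951, 0.001, 0.001]
ft_force: [3.7, 1.5, 0.5]
width: 0.0564
grip_force: 60.0
```

```bash
python3 - <<'E'
from h import *
s=r.read_state();print(s["time"],s["ee_pos"],R.from_quat(s["eef_rot"]).as_matrix().round(4),s["width"],s["ft_force"],s["torque"])
E
```

```text
6.1333 [0.46548611 0.23761317 0.05580087] [[-0.8098  0.5868  0.0029]
 [ 0.5868  0.8098  0.0015]
 [-0.0015  0.0029 -1.    ]] 0.05644184594710331 [3.6805983  1.50206331 0.47267905] [ 0.42189205 -1.11528948  0.04891124]
```

>>> apply_moves(steps=[[0, 0, -0.12, -0.5, 0.4, 0, -1], [0, 0, -0.24, -0.8, -0.4, 0, -1], [0, 0, -0.36, -0.9, -1.0, 0, -1], [0, 0, -0.48, -1.2, -1.7, 0, -1], [0, 0, -0.6, -1.6, -2.4, 0, -1], [0, 0, -0.7, -2.0, -3.0, 0, -1], [0, 0, -0.7, -2.0, -3.0, 0, -1], [0, 0, -0.7, -2.0, -3.0, 0, -1]])

```text
time: 6.8
ee_pos: [0.4645, 0.2336, 0.0556]
eef_rot: [-0.035, 0.999, 0.0, 0.0]
ft_force: [1.6, 0.7, 2.8]
width: 0.0565
grip_force: 60.0
```

```bash
python3 - <<'E'
from h import *
s=r.read_state();print(s["time"],s["ee_pos"],R.from_quat(s["eef_rot"]).as_matrix().round(4),s["width"],s["ft_force"],s["torque"])
E
```

```text
6.8 [0.46454921 0.23359885 0.05555149] [[-9.976e-01 -6.950e-02  9.000e-04]
 [-6.950e-02  9.976e-01  6.000e-04]
 [-9.000e-04  5.000e-04 -1.000e+00]] 0.056540378087978606 [1.5530924  0.69876479 2.78130589] [ 0.05703829 -0.31694923  0.07381776]
```

>>> apply_moves(steps=[[0, 0, 0, 0, 0, -6, -1], [0, 0, 0, 0, 0, -14, -1], [0, 0, 0, 0, 0, -22, -1], [0, 0, 0, 0, 0, -30, -1], [0, 0, 0, 0, 0, -40, -1], [0, 0, 0, 0, 0, -50, -1], [0, 0, 0, 0, 0, -65, -1], [0, 0, 0, 0, 0, -80, -1], [0, 0, 0, 0, 0, -90, -1], [0, 0, 0, 0, 0, -90, -1], [0, 0, 0, 0, 0, -90, -1]])

```text
time: 7.72
ee_pos: [0.4643, 0.2336, 0.1456]
eef_rot: [-0.037, 0.999, 0.0, 0.0]
ft_force: [-1.0, -0.5, -0.9]
width: 0.0568
grip_force: 60.0
```

```bash
python3 - <<'E'
from h import *
s=r.read_state();M=R.from_quat(s["eef_rot"]).as_matrix();print(s["time"],s["ee_pos"],M.round(3).tolist(),s["width"],s["grip_force"],s["ft_force"],s["joint_positions"].round(2))
c=r.camera("scene");P=cloud(c)
cv2.imwrite("pics/lift.png",cv2.resize(c["pixels"][60:240,100:320,::-1],None,fx=3,fy=3))
E
```

```text
7.7167 [0.4642659  0.23360671 0.1455753 ] [[-0.997, -0.073, 0.001], [-0.073, 0.997, 0.001], [-0.001, 0.0, -1.0]] 0.05679569855988449 60.003013542154804 [-1.02533914 -0.54213275 -0.87299359] [-0.62  0.13  0.07  1.8  -0.01  1.21  1.1 ]
```

View pics/lift.png

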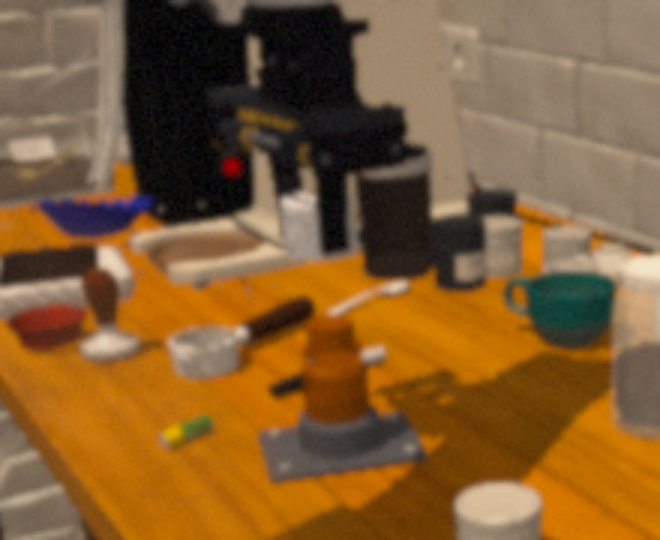

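The cap is clear of the neck at (305,225) in the crop, held between the fingers, and the jar's neck is bare at (335,335). Next I'll carry it to the mat.

>>> apply_moves(steps=[[0, 0, 0, -0.5, -15, 0, -1], [0, 0, 0, -1.3, -40, 0, -1], [0, 0, 0, -2.4, -70, 0, -1], [0, 0, 0, -3.4, -102, 0, -1], [0, 0, 0, -4.5, -134, 0, -1], [0, 0, 0, -5.6, -166, 0, -1], [0, 0, 0, -6.7, -198, 0, -1], [0, 0, 0, -7.7, -230, 0, -1], [0, 0, 0, -8.8, -262, 0, -1], [0, 0, 0, -9.9, -294, 0, -1], [0, 0, 0, -11, -326, 0, -1], [0, 0, 0, -12, -358, 0, -1], [0, 0, 0, -13, -390, 0, -1], [0, 0, 0, -14.2, -422, 0, -1], [0, 0, 0, -15.3, -454, 0, -1], [0, 0, 0, -16, -478, 0, -1], [0, 0, 0, -16.5, -492, 0, -1], [0, 0, 0, -16.7, -498, 0, -1], [0, 0, 0, -16.7, -498, 0, -1], [0, 0, 0, -16.7, -498, 0, -1]])

```text
time: 9.43
ee_pos: [0.517, -0.2609, 0.1445]
eef_rot: [-0.037, 0.999, 0.0, -0.001]
ft_force: [-0.0, 0.9, -0.8]
width: 0.0567
grip_force: 60.0
```

```bash
python3 - <<'E'
from h import *
s=r.read_state();M=R.from_quat(s["eef_rot"]).as_matrix();print(s["time"],s["ee_pos"],M.round(3).tolist(),s["width"],s["grip_force"],s["joint_positions"].round(2))
c=r.camera("scene");P=cloud(c)
m=(np.hypot(P[...,0]-.523,P[...,1]+.262)<.045)&(P[...,2]>.05)&(P[...,2]<.25)&(c["pixels"].min(-1)>85)
print(m.sum(),np.percentile(P[m],[0,1,3,50,97,99,100],axis=0).round(3).tolist())
cv2.imwrite("pics/mat.png",c["pixels"][...,::-1])
E
```

```text
9.4333 [ 0.51698639 -0.26088611  0.14447157] [[-0.997, -0.074, -0.001], [-0.074, 0.997, 0.001], [0.001, 0.001, -1.0]] 0.056741743269241335 60.00305702829792 [-0.03  0.27  0.5   1.67 -0.14  1.24  2.14]
1031 [[0.492, -0.292, 0.173], [0.493, -0.29, 0.174], [0.493, -0.288, 0.175], [0.502, -0.27, 0.204], [0.537, -0.24, 0.216], [0.543, -0.237, 0.216], [0.549, -0.231, 0.224]]
```

View pics/mat.png

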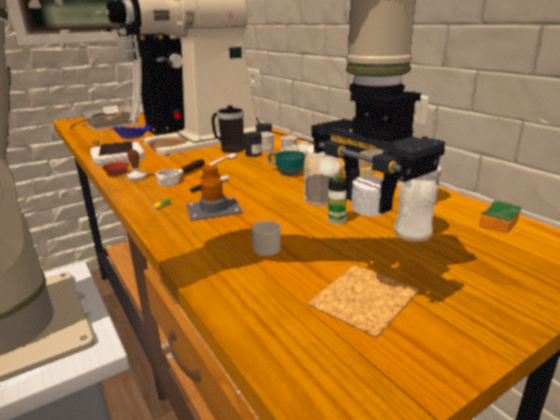

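The cap is held above the mat at (368,195) with its underside at z≈0.173. The mat is at (363,298). I'll lower it, slowing near the end.

>>> apply_moves(steps=[[0, 0, 0, 0, 0, 12, -1], [0, 0, 0, 0, 0, 32, -1], [0, 0, 0, 0, 0, 54, -1], [0, 0, 0, 0, 0, 76, -1], [0, 0, 0, 0, 0, 98, -1], [0, 0, 0, 0, 0, 118, -1], [0, 0, 0, 0, 0, 134, -1], [0, 0, 0, 0, 0, 146, -1], [0, 0, 0, 0, 0, 154, -1], [0, 0, 0, 0, 0, 158, -1], [0, 0, 0, 0, 0, 160, -1], [0, 0, 0, 0, 0, 161, -1], [0, 0, 0, 0, 0, 161, -1]])

```text
time: 10.57
ee_pos: [0.5177, -0.2621, -0.0152]
eef_rot: [-0.037, 0.999, -0.0, 0.001]
ft_force: [-0.6, 0.1, -0.6]
width: 0.0568
grip_force: 60.0
```

>>> apply_moves(steps=[[0, 0, 0, 0, 0, 1, -1], [0, 0, 0, 0, 0, 2, -1], [0, 0, 0, 0, 0, 2, -1]])

```text
time: 10.82
ee_pos: [0.5173, -0.2619, -0.0176]
eef_rot: [-0.037, 0.999, 0.0, 0.0]
ft_force: [1.4, 0.5, -0.9]
width: 0.0567
grip_force: 60.0
```

>>> apply_moves(steps=[[0, 0, 0, 0, 0, 0.7, -1], [0, 0, 0, 0, 0, 1.3, -1], [0, 0, 0, 0, 0, 1.3, -1]])

```text
time: 11.07
ee_pos: [0.5172, -0.2619, -0.0192]
eef_rot: [-0.037, 0.999, 0.0, -0.0]
ft_force: [0.2, 0.2, -1.8]
width: 0.0567
grip_force: 60.0
```

>>> apply_moves(steps=[[0, 0, 0, 0, 0, 0.6, -1], [0, 0, 0, 0, 0, 1.2, -1], [0, 0, 0, 0, 0, 1.2, -1]])

```text
time: 11.32
ee_pos: [0.5172, -0.2619, -0.0204]
eef_rot: [-0.037, 0.999, 0.0, -0.0]
ft_force: [0.6, 0.3, -0.5]
width: 0.0568
grip_force: 60.0
```

```bash
python3 - <<'E'
from h import *
s=r.read_state();print(s["ft_force"],s["ee_pos"])
c=r.camera("scene");P=cloud(c)
m=(np.hypot(P[...,0]-.522,P[...,1]+.262)<.033)&(P[...,2]>-.01)&(P[...,2]<.1)
print(np.histogram(P[m][:,2],np.arange(0,.07,.004)))
k=m&(P[...,2]>.016)&(P[...,2]<.056);print(np.percentile(P[k],[1,50,99],axis=0).round(3))
E
```

```text
[ 0.58216986  0.33364379 -0.45374971] [ 0.51716403 -0.26191475 -0.02039043]
(array([  0,  20, 112,  49,  53,  50,  61,  51,  53,  62,  51,  65, 346,
        27,  17,  22,  14]), array([0.   , 0.004, 0.008, 0.012, 0.016, 0.02 , 0.024, 0.028, 0.032,
       0.036, 0.04 , 0.044, 0.048, 0.052, 0.056, 0.06 , 0.064, 0.068]))
[[ 0.493 -0.292  0.017]
 [ 0.504 -0.268  0.046]
 [ 0.533 -0.233  0.054]]
```

>>> apply_moves(steps=[[0, 0, 0, 0, 0, 0.5, -1], [0, 0, 0, 0, 0, 1, -1], [0, 0, 0, 0, 0, 1, -1]])

```text
time: 11.62
ee_pos: [0.5173, -0.2619, -0.0204]
eef_rot: [-0.037, 0.999, 0.0, 0.0]
ft_force: [-3.3, 2.1, 10.1]
width: 0.0564
grip_force: 60.0
```

>>> apply_moves(steps=[[0, 0, 0, 0, 0, 0.5, -1], [0, 0, 0, 0, 0, 1, -1], [0, 0, 0, 0, 0, 1, -1]])

```text
time: 11.87
ee_pos: [0.5173, -0.2619, -0.0205]
eef_rot: [-0.036, 0.999, 0.0, 0.0]
ft_force: [-9.6, 4.7, 21.7]
width: 0.0566
grip_force: 60.0
```

Contact. I'll back off the 2 mm of press, open, then rise.

>>> apply_moves(steps=[[0, 0, 0, 0, 0, -1, -1], [0, 0, 0, 0, 0, -1.8, -1], [0, 0, 0, 0, 0, -1.8, 1], [0, 0, 0, 0, 0, -1.8, 1], [0, 0, 0, 0, 0, -1.8, 1], [0, 0, 0, 0, 0, -1.8, 1], [0, 0, 0, 0, 0, -1.8, 1], [0, 0, 0, 0, 0, -1.8, 1], [0, 0, 0, 0, 0, -1.8, 1], [0, 0, 0, 0, 0, -1.8, 1]])

```text
time: 12.7
ee_pos: [0.5172, -0.2619, -0.0205]
eef_rot: [-0.037, 0.999, 0.0, 0.0]
ft_force: [-1.3, 0.9, 1.2]
width: 0.0862
grip_force: 0.0
```

>>> apply_moves(steps=[[0, 0, 0, 0, 0, -10, 1], [0, 0, 0, 0, 0, -25, 1], [0, 0, 0, 0, 0, -45, 1], [0, 0, 0, 0, 0, -70, 1], [0, 0, 0, 0, 0, -95, 1], [0, 0, 0, 0, 0, -120, 1], [0, 0, 0, 0, 0, -140, 1], [0, 0, 0, 0, 0, -150, 1], [0, 0, 0, 0, 0, -150, 1], [0, 0, 0, 0, 0, -150, 1]])

```text
time: 13.53
ee_pos: [0.5172, -0.2618, 0.1293]
eef_rot: [-0.037, 0.999, 0.0, 0.0]
ft_force: [0.1, 0.8, -0.4]
width: 0.0872
grip_force: 0.0
```

```bash
python3 - <<'E'
from h import *
s=r.read_state();print(s["time"],s["ft_force"],s["ee_pos"],s["width"])
c=r.camera("scene");P=cloud(c)
m=(np.hypot(P[...,0]-.522,P[...,1]+.262)<.06)&(P[...,2]>.018)&(P[...,2]<.09)
print(m.sum(),np.percentile(P[m],[1,50,99],axis=0).round(3))
t=m&(P[...,2]>.047);print(cv2.minEnclosingCircle(P[t][:,:2].astype(np.float32)),P[t][:,2].mean())
cv2.imwrite("pics/end.png",c["pixels"][...,::-1])
E
```

```text
13.5333 [ 0.06443191  0.84584413 -0.39693945] [ 0.51717506 -0.26182131  0.1293468 ] 0.08715724378559929
1093 [[ 0.493 -0.291  0.019]
 [ 0.512 -0.273  0.049]
 [ 0.548 -0.237  0.052]]
((0.5227559804916382, -0.2624007761478424), 0.030421603471040726) 0.05041534717573687
```

View pics/end.png

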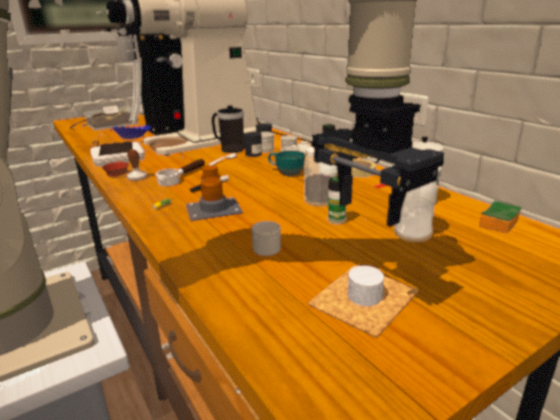

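The cap stands upright on the middle of the mat at (366,285), with its top at z≈0.050. The gripper is clear above it.

```bash
python3 -c "
from bench import r
print(r.close_job())"
```

```text
the job is handed in; nothing more can be done
None
```

I broke the cap loose, turned it about 88° anticlockwise and lifted it off, and it now stands upright within a few millimetres of the cork mat's middle; I handed the job in at about 13.6 s, and no verdict came back.

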